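# Stack the empty tray over the tap tray, turned half round

### The job

Set the empty stack-nest tray on top of the matching tray that holds the spare tap head. Turn it end for end against the lower one, so that its foot stands level on the rim lugs and it stacks instead of nesting down onto the tap. Leave the lower tray about where it stands, leave the short tray alone, and let go.

Things in the scene. Friction and masses are not known exactly. Their poses are not given: they have to be found in the camera images.
- empty_tray: loose empty grey stack-nest tray, 160 (x) x 66 (y) x 52 mm high, 0.12 kg; origin centre of underside, z up. Upright rim skirt at z 32 to 52, 66 wide: grip across it. Foot tapers to 136 x 46. Outside its -x end a blank white card, inside it 2 corner lugs; +x end 1 middle lug. It starts pointing like tap_tray within 40 degrees in one of two places.
- tap_tray: lower tray, 0.35 kg, loose: same shape, axes, origin as empty_tray, but a white tap head (30x89x27 mm) lies in it. Lug tops 5 mm below its rim. A tray put in the same way round nests, sinking past the lugs. Turned half round (cards at different ends) it stands on the lugs, underside 47 mm above this one's, inside the rim with about 7 mm play each way from centred.
- short_tray: bystander, loose: a shorter, lower empty grey tray, 110 (x) x 60 (y) x 36 mm high, straight sides, no lugs, no card; origin at the centre of its underside. It does not fit this stack. It may be in either of the two empty trays' places. A big machine, up to 0.26 m high, lies just behind the trays (x over 0.52 m, y over -0.16 m): carry high or in front of it.
Mind the look-alikes: they are no part of the job. What is shaped like the tap_tray but green or turquoise is not meant.

How it is judged:
By the outcome, as a careful person would: the job done as asked, in the order asked, and still so for the second after the job is handed in, with the robot touching nothing.
It also fails if it takes over 38 s, if anything falls off the work surface, if the arm or the gripper's body presses on something with over 40 N, if the wrist force passes 120 N, or if a joint passes its speed limit or range.

### The arm

A 6-joint arm with a two-finger parallel gripper is mounted at the origin on the work surface; the furniture and walls round the work are solid. World frame = base frame: x ahead of the robot, y to its left, z up, the work surface at z = 0. Lengths are in mm, angles in rad, forces in N, time in s.
With the tool pointing down it reaches from about 275 to 750 mm from the base axis. Payload 10.2 kg.
Tool frame: the origin (TCP) lies midway between the tips of the shut fingers; the grasp point (between the pads) lies 19 mm behind it; z points along the fingers, y is the line along which they close (so a half turn about z gives the same grasp; the last joint's range is limited). The gripper opens to 85 mm and grips with 20 to 120 N. Pads are 22 mm wide; open, the fingers measure 114 mm over their backs; the gripper's body (76 mm by 85 mm) begins 54 mm behind the grasp point. The pads swing forward as they close: fully open they stand 13 mm farther back than shut.
Start: joints at [0.982, 0.313, 1.498, -0, 1.331, -0.223], TCP at [187.804, 490.266, 231.294] pointing down, gripper open.
Joint ranges: [-2.94, 2.94], [-0.97, 2.17], [0.19, 2.56], [-1.23, 4.37], [0.02, 3.11], [-2.88, 2.88]. Speed limits (rad/s): [2.39, 2.39, 3.01, 3.14, 3.14, 3.14].

### API

Orientations are given as a unit quaternion [w, x, y, z].
In Python, from rig import sense, capture, finish_job, find_in, place_of gives the robot as it stands. The module is installed in compiled form; this text tells all that it offers.
- The arm moves only by the shell command python3 -m jog 'ROWS' [FORCE]. ROWS is JSON, a list of rows, each an object of numbers: "tx", "ty", "tz": the shift along the tool's x, y, z in mm; "ax", "ay", "az": the turn, a rotation vector about the tool's x, y, z in rad; "jaw": the closure, from -1 (fully open) to 1 (shut), so that 0 is half open. In form: [{"tx": .., "ty": .., "tz": .., "ax": .., "ay": .., "az": .., "jaw": ..}, ...]. A call has 1 to 5 rows; each row shifts and turns the commanded pose from where the row before left it, along the tool's axes as they then stand; what a row does not reach is not made up. A row lasts 1/8 s, in which the tool goes at most 62.5 mm and 10.7 degrees, less where a joint would pass 70% of its speed; a pose out of reach is approached as far as the arm can. A call with a gripper value outside its range is refused whole. The fingers move at their own pace and stop on an object; FORCE is the grip in N (left out, the last holds). Time passes only in rows, so rows that do not move let the fingers close. It gives the time, the measured TCP pose, the force, the opening and the grip force at its end, in the units of the state.
- sense(): the state, without advancing time (a new reading comes with each control period).
- capture(name): name is "scene" or "top"; returns a dict with "color" (480x640x3 uint8, red, green, blue), "depth" (480x640 float32, mm along the optical axis (not along the pixel's ray), 0 where there is no reading), "fx", "fy", "cx", "cy" (pixels), "camera_from_world" (4x4, takes a point from world to camera coordinates). Camera axes: x right, y up, looking along -z (the intrinsics and any distortion apply to the point x, -y, -z); pixel columns grow to the right and rows downward; lengths in mm; the calibration is good to about 2 mm. A picture is of the moment at which its call begins.
- finish_job(): hands the job in; it is judged then, once.
Trained networks look in the newest picture that a camera, given by its name, has taken for a name from the list of things; names that differ only in an ending like _2 or _b are one class to them, and where a whole thing is asked for, a point or a joint stands for the part that bears it (a point fixed in the world has none). Each returns a list of dicts, best first, with "conf" (0 to 1); they miss things now and then, are a little off and sometimes report something else, mostly with a low value. They report only what shows in the picture. A call takes as long as a camera call. They do not tell look-alikes from the thing itself.
- find_in(query, camera): "centre" ([column, row] in pixels, amid what is visible of it).
- place_of(query, camera): "centre" ([column, row] in pixels: a listed point, or the origin of a listed thing).
The state is a dict: "time_s": time; "joints": joint angles; "dq": joint speeds; "tau": joint torques, N m; "eef_pos": TCP position; "ee_rot": TCP orientation; "force": force on the tool from outside, world axes, zero at the start; "wrist_torque": the same for the moment, N m; "grip_width": opening from 0.0 (shut) to 1.0 (fully open); "grip_force": force on a finger pad.
Only numpy, scipy, OpenCV 4.12 (cv2) and the standard library are available. Lean on these libraries where they do the work, as an engineer would, in place of code of your own. Each camera call takes 0.05 s, during which the arm holds its last target. There are 200 camera calls.

## Working session

There is one attempt and no reset: what is moved stays moved. The work goes in short steps, Python scripts to look and compute and a shell command to move; the robot and the scene stay as the last step left them, time stands still between calls to the robot, and variables do not carry over. Pictures are saved under pics/ and viewed, at most 10 in all, crops included, and the job is handed in when it is done.

```bash
mkdir -p pics; cat > h.py <<'E'
import numpy as np, cv2
from rig import sense, capture, finish_job, find_in, place_of
def world(c):
    """world xyz for each pixel"""
    v,u=np.mgrid[:480,:640]; d=c["depth"].astype(float)
    p=np.stack([(u-c["cx"])/c["fx"]*d,-(v-c["cy"])/c["fy"]*d,-d,np.ones_like(d)],-1)
    w=p@np.linalg.inv(np.array(c["camera_from_world"])).T
    w[d==0]=np.nan
    return w[...,:3]
def save(n,im): cv2.imwrite(f"pics/{n}.png",cv2.cvtColor(im,cv2.COLOR_RGB2BGR))
E
python3 - <<'E'
from h import *
np.set_printoptions(precision=1,suppress=True)
for cam in("top","scene"):
    c=capture(cam); save(cam+"1",c["color"]); w=world(c); np.savez(cam+"1.npz",w=w,color=c["color"])
    for q in("empty_tray","tap_tray","short_tray"):
        for f in (find_in,place_of):
          for r in f(q,cam)[:4]:
            u,v=map(int,np.round(r["centre"])); print(cam,q,f.__name__,u,v,round(r["conf"],2),w[v,u] if 0<=u<640 and 0<=v<480 else '')
s=sense(); print(s["time_s"],s["ee_rot"],s["eef_pos"])
E
```

```text
top empty_tray call 501 198 0.57 [ 548.2 -351.1    5. ]
top empty_tray call 496 198 0.89 [ 549.9 -339.9   -3.3]
top tap_tray call 228 320 0.87 [212.  406.6   5. ]
top tap_tray call 310 243 0.71 [419.9 181.8  33. ]
top tap_tray call 140 260 0.56 [377.3 654.1   3.2]
top tap_tray call 230 317 0.96 [220.1 401.5   3.8]
top tap_tray call 310 245 0.78 [414.6 181.8  31.9]
top tap_tray call 143 262 0.61 [371.9 646.4   0.8]
top short_tray call 424 241 0.71 [ 427.6 -133.1    6.8]
top short_tray call 422 239 0.75 [ 434.3 -129.4   -1.9]
top short_tray call 497 196 0.34 [ 554.3 -340.8    3.2]
scene empty_tray call 377 177 0.78 [ 567.8 -367.4   12.4]
scene empty_tray call 375 185 0.94 [ 509.7 -269.    31.9]
scene tap_tray call 307 250 0.85 [388.2 219.2  48.3]
scene tap_tray call 180 324 0.75 [430.9 603.2  14.7]
scene tap_tray call 309 312 0.6 [252.2 371.4   0.8]
scene tap_tray call 312 256 0.98 [390.1 196.9  19. ]
scene tap_tray call 310 326 0.83 [191.1 439.7  31.6]
scene tap_tray call 182 349 0.67 [-58.9 928.7 423.5]
scene short_tray call 372 208 0.9 [ 457.7 -180.1   -2.8]
scene short_tray call 369 212 0.81 [ 445.8 -146.3   -0.2]
scene short_tray call 312 257 0.66 [388.5 198.8  17.4]
0.7 [0.  0.2 1.  0. ] [187.8 490.3 231.3]
```

View pics/top1.png

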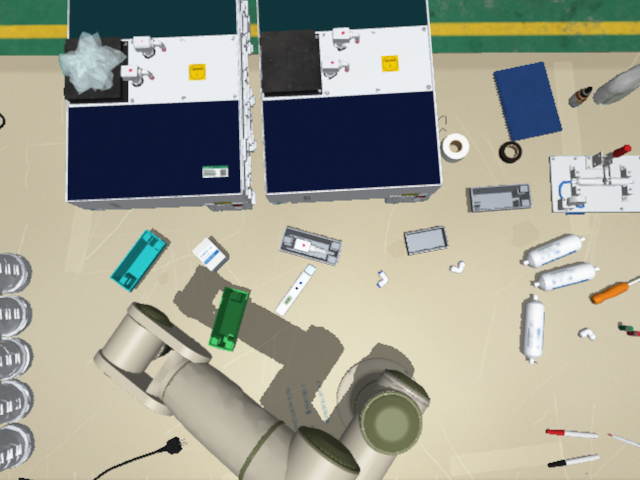

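View pics/scene1.png

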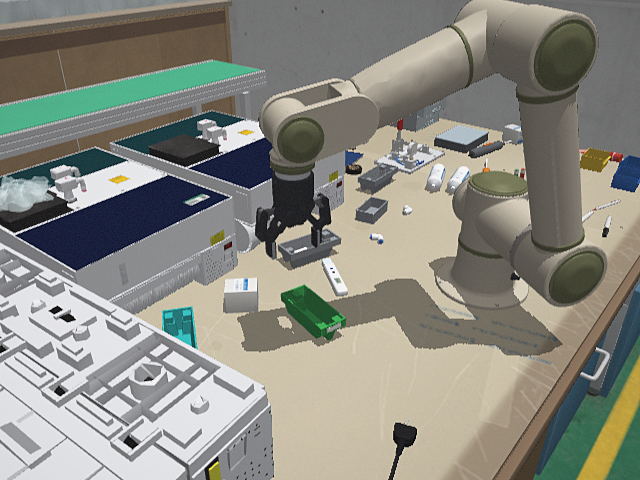

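```bash
cat >> h.py <<'E'
def rim(w,box,zlo,zhi):
    """min-area rectangle of points with height in range, inside world box"""
    x,y,z=w[...,0],w[...,1],w[...,2]
    m=(x>box[0])&(x<box[1])&(y>box[2])&(y<box[3])&(z>zlo)&(z<zhi)
    m=cv2.morphologyEx(m.astype(np.uint8),cv2.MORPH_CLOSE,np.ones((3,3)))>0
    n,l,st,_=cv2.connectedComponentsWithStats(m.astype(np.uint8)); k=1+np.argmax(st[1:,4]); m=l==k
    P=w[m][:,:2]; P=P[~np.isnan(P[:,0])].astype(np.float32)
    (c,s,a)=cv2.minAreaRect(P)
    if s[0]<s[1]: a+=90; s=s[::-1]
    return np.round(c,1),np.round(s,1),round((a+90)%180-90,1),len(P)
E
python3 - <<'E'
from h import *
d=np.load("top1.npz"); w=d["w"];im=d["color"]
for n,b,z in(("tap",(340,500,80,280),(42,62)),("empty",(470,630,-450,-250),(42,62)),("short",(370,490,-210,-60),(28,45))): print(n,rim(w,b,*z))
A=im[215:275,265:355];B=im[170:225,450:550];C=im[215:265,390:460]
save("crops",np.vstack([cv2.resize(x,(560,int(x.shape[0]*560/x.shape[1])),interpolation=2)[:360] for x in(A,B)])[:600])
E
```

```text
tap (array([409.6, 179. ]), array([161.8,  66.7]), 74.2, 492)
empty (array([ 541.2, -336.7]), array([163.6,  67.7]), -85.6, 525)
short (array([ 426.3, -135.7]), array([111.8,  60.2]), -79.4, 179)
```

```bash
python3 - <<'E'
from h import *
s=sense(); np.set_printoptions(precision=3,suppress=True)
from scipy.spatial.transform import Rotation as R
q=s["ee_rot"]; print(R.from_quat([*q[1:],q[0]]).as_matrix(), s["grip_width"])
E
```

```text
[[-0.934  0.358  0.   ]
 [ 0.358  0.934  0.   ]
 [-0.     0.    -1.   ]] 0.9998589672842088
```

View pics/crops.png

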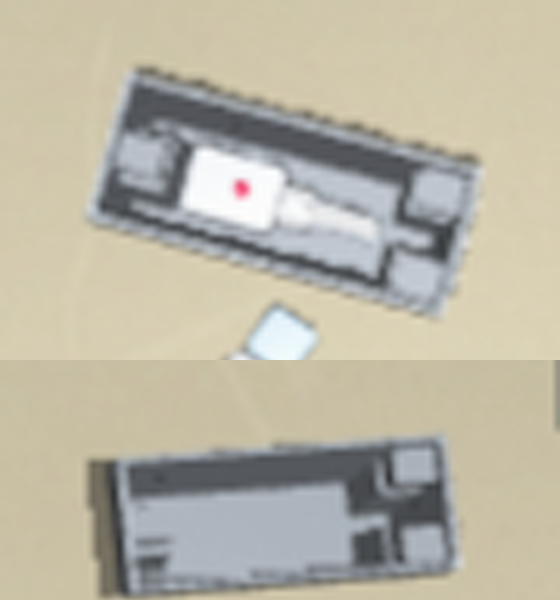

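The top crop shows a tray with the white tap head. It has one lug on the left and two on the right, so its +x points to world +y, at about 74°. The bottom crop is empty with two lugs on the right, so its +x is at about 94°.

Candidates in the top picture:
- tap_tray: grey (310,244), chosen. I reject green (230,318) and turquoise (138,260).
- empty_tray: grey with lugs (500,198), 163×67 mm, chosen. I reject the short tray (424,240), which is 112×60 mm and has no lugs.

```bash
python3 -m jog '[{"tx":-20,"ty":-27,"tz":-20},{"tx":-35,"ty":-47},{"tx":-35,"ty":-47},{"tx":-35,"ty":-47},{"tx":-35,"ty":-47}]'
python3 -m jog '[{"tx":-35,"ty":-47},{"tx":-35,"ty":-47},{"tx":-35,"ty":-47},{"tx":-35,"ty":-47},{"tx":-35,"ty":-47}]'
python3 -m jog '[{"tx":-35,"ty":-47},{"tx":-35,"ty":-47},{"tx":-35,"ty":-47},{"tx":-20,"ty":-25},{"tx":0}]'
python3 -m jog '[{"az":0.161},{"az":0.161},{"az":0.161},{"az":0.161},{"az":0.161}]'
python3 -m jog '[{"az":0.161},{"az":0.161},{"tx":0}]'
python3 -c "from rig import sense;s=sense();print(s['joints'])"
```

```text
[ 9.81596659e-01  3.12904013e-01  1.49770597e+00 -4.00354172e-05
  1.33095488e+00 -2.23360620e-01]schema error: expected keys tx, ty, tz, ax, ay, az, jaw
schema error: expected keys tx, ty, tz, ax, ay, az, jaw
schema error: expected keys tx, ty, tz, ax, ay, az, jaw
schema error: expected keys tx, ty, tz, ax, ay, az, jaw
schema error: expected keys tx, ty, tz, ax, ay, az, jaw
```

All keys are required.

```bash
python3 -m jog '[{"tx":-20,"ty":-27,"tz":-20,"ax":0,"ay":0,"az":0,"jaw":-1},{"tx":-35,"ty":-47,"tz":0,"ax":0,"ay":0,"az":0,"jaw":-1},{"tx":-35,"ty":-47,"tz":0,"ax":0,"ay":0,"az":0,"jaw":-1},{"tx":-35,"ty":-47,"tz":0,"ax":0,"ay":0,"az":0,"jaw":-1},{"tx":-35,"ty":-47,"tz":0,"ax":0,"ay":0,"az":0,"jaw":-1}]' &&
python3 -m jog '[{"tx":-35,"ty":-47,"tz":0,"ax":0,"ay":0,"az":0,"jaw":-1},{"tx":-35,"ty":-47,"tz":0,"ax":0,"ay":0,"az":0,"jaw":-1},{"tx":-35,"ty":-47,"tz":0,"ax":0,"ay":0,"az":0,"jaw":-1},{"tx":-35,"ty":-47,"tz":0,"ax":0,"ay":0,"az":0,"jaw":-1},{"tx":-35,"ty":-47,"tz":0,"ax":0,"ay":0,"az":0,"jaw":-1}]' &&
python3 -m jog '[{"tx":-35,"ty":-47,"tz":0,"ax":0,"ay":0,"az":0,"jaw":-1},{"tx":-35,"ty":-47,"tz":0,"ax":0,"ay":0,"az":0,"jaw":-1},{"tx":-35,"ty":-47,"tz":0,"ax":0,"ay":0,"az":0,"jaw":-1},{"tx":-20,"ty":-25,"tz":0,"ax":0,"ay":0,"az":0,"jaw":-1}]' &&
python3 -m jog '[{"tx":0,"ty":0,"tz":0,"ax":0,"ay":0,"az":0.161,"jaw":-1},{"tx":0,"ty":0,"tz":0,"ax":0,"ay":0,"az":0.161,"jaw":-1},{"tx":0,"ty":0,"tz":0,"ax":0,"ay":0,"az":0.161,"jaw":-1},{"tx":0,"ty":0,"tz":0,"ax":0,"ay":0,"az":0.161,"jaw":-1}]' &&
python3 -m jog '[{"tx":0,"ty":0,"tz":0,"ax":0,"ay":0,"az":0.161,"jaw":-1},{"tx":0,"ty":0,"tz":0,"ax":0,"ay":0,"az":0.161,"jaw":-1},{"tx":0,"ty":0,"tz":0,"ax":0,"ay":0,"az":0.161,"jaw":-1},{"tx":0,"ty":0,"tz":0,"ax":0,"ay":0,"az":0,"jaw":-1}]'
cat >> h.py <<'E'
from scipy.spatial.transform import Rotation as R
def to(x,y,z=None,yaw=None):
    """print the tool-frame shift to a world point, and az to reach tool-x yaw (deg)"""
    s=sense(); q=s["ee_rot"]; r=R.from_quat([*q[1:],q[0]]); p=np.array(s["eef_pos"]); M=r.as_matrix()
    psi=np.arctan2(M[1,0],M[0,0])
    d=np.array([x,y,p[2] if z is None else z])-p
    print("t",round(s["time_s"],2),"pos",p.round(1),"yaw",round(np.degrees(psi),1),"tilt",M[2].round(3),"q",np.round(s["joints"],3),"F",np.round(s["force"],1),"w",round(s["grip_width"],2),"g",np.round(s["grip_force"],1))
    print("shift",(M.T@d).round(1), "az", None if yaw is None else round((np.degrees(psi)-yaw+180)%360-180,1))
E
python3 -c "from h import *;to(541,-337,15,94.4)"
```

```text
time_s: 1.32
eef_pos: [260.4, 230.6, 251.5]
ee_rot: [0.0, 0.182, 0.983, 0.0]
force: [1.4, 0.3, 0.4]
grip_width: 0.998
grip_force: 0.0
time_s: 1.95
eef_pos: [339.8, -51.9, 251.6]
ee_rot: [0.001, 0.182, 0.983, -0.0]
force: [1.7, 1.2, 0.6]
grip_width: 1.0
grip_force: 0.0
time_s: 2.45
eef_pos: [397.2, -252.0, 251.0]
ee_rot: [-0.0, 0.183, 0.983, 0.0]
force: [-0.1, -0.0, 0.5]
grip_width: 1.003
grip_force: 0.0
time_s: 2.95
eef_pos: [397.0, -249.5, 251.3]
ee_rot: [0.0, 0.486, 0.874, -0.0]
force: [-0.5, 0.5, 0.2]
grip_width: 1.004
grip_force: 0.0
time_s: 3.45
eef_pos: [397.0, -249.5, 251.3]
ee_rot: [0.0, 0.678, 0.735, 0.0]
force: [-0.0, -0.6, 0.4]
grip_width: 1.001
grip_force: 0.0
t 3.45 pos [ 397.  -249.5  251.3] yaw 94.6 tilt [-0.  0. -1.] q [-0.812  0.173  1.624  0.     1.345 -0.891] F [-0.  -0.6  0.4] w 1.0 g 0.0
shift [-98.6 136.6 236.3] az 0.2
```

```bash
python3 -m jog '[{"tx":-33,"ty":45,"tz":0,"ax":0,"ay":0,"az":0,"jaw":-1},{"tx":-33,"ty":46,"tz":0,"ax":0,"ay":0,"az":0,"jaw":-1},{"tx":-33,"ty":46,"tz":0,"ax":0,"ay":0,"az":0,"jaw":-1},{"tx":0,"ty":0,"tz":50,"ax":0,"ay":0,"az":0,"jaw":-1},{"tx":0,"ty":0,"tz":50,"ax":0,"ay":0,"az":0,"jaw":-1}]' >/dev/null
python3 -m jog '[{"tx":0,"ty":0,"tz":50,"ax":0,"ay":0,"az":0,"jaw":-1},{"tx":0,"ty":0,"tz":0,"ax":0,"ay":0,"az":0,"jaw":-1}]' >/dev/null
python3 - <<'E'
from h import *
to(541,-337,15,94.4)
c=capture("scene"); im=c["color"][120:240,300:440]; save("near1",cv2.resize(im,(700,600),interpolation=2))
E
```

```text
t 4.33 pos [ 539.9 -336.3   98. ] yaw 94.6 tilt [ 0.005 -0.005 -1.   ] q [-0.741  0.679  1.288 -0.     1.182 -0.822] F [ 0.2 -0.1  0.1] w 1.0 g 0.0
shift [-1.2  1.4 83. ] az 0.2
```

View pics/near1.png

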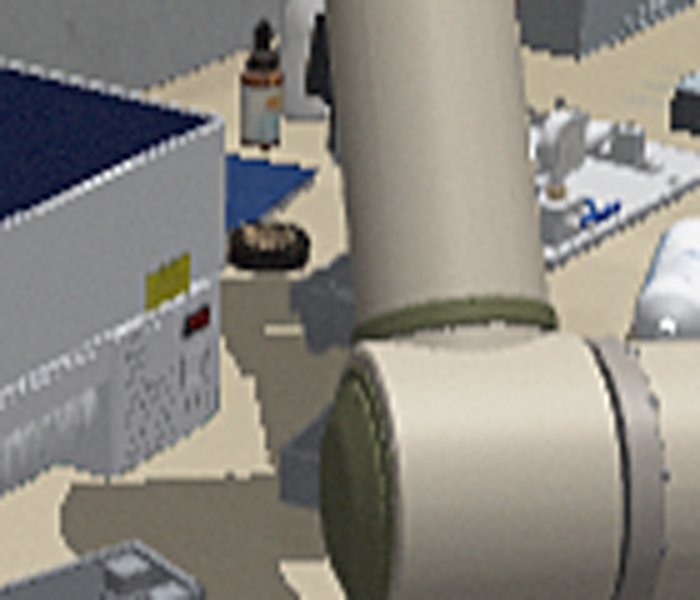

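The arm hides the tray in this view: only the short tray (130,560 in the crop) and part of the empty tray (310,470) show. The first fit had the right size and there is about 9 mm of clearance on each side, so I'll go down and watch the force.

```bash
python3 -m jog '[{"tx":-1,"ty":1,"tz":30,"ax":0,"ay":0,"az":0,"jaw":-1},{"tx":0,"ty":0,"tz":30,"ax":0,"ay":0,"az":0,"jaw":-1},{"tx":0,"ty":0,"tz":24,"ax":0,"ay":0,"az":0,"jaw":-1},{"tx":0,"ty":0,"tz":0,"ax":0,"ay":0,"az":0,"jaw":-1}]' 30
python3 -c "from h import *;to(541,-337,15,94.4)"
```

```text
time_s: 4.88
eef_pos: [542.8, -338.9, 18.5]
ee_rot: [0.0, 0.679, 0.735, 0.0]
force: [-0.1, -0.9, -0.4]
grip_width: 0.998
grip_force: 0.0
t 4.88 pos [ 542.8 -338.9   18.5] yaw 94.5 tilt [-0.001  0.001 -1.   ] q [-0.741  0.781  1.333  0.     1.026 -0.82 ] F [-0.1 -0.9 -0.4] w 1.0 g 0.0
shift [ 2.  -1.7  3.5] az 0.1
```

Close on it.

```bash
python3 -m jog '[{"tx":0,"ty":0,"tz":0,"ax":0,"ay":0,"az":0,"jaw":0.2},{"tx":0,"ty":0,"tz":0,"ax":0,"ay":0,"az":0,"jaw":0.2},{"tx":0,"ty":0,"tz":0,"ax":0,"ay":0,"az":0,"jaw":0.2},{"tx":0,"ty":0,"tz":0,"ax":0,"ay":0,"az":0,"jaw":0.2}]' 35
python3 -c "from h import *;to(541,-337,15,94.4)"
```

```text
time_s: 5.38
eef_pos: [543.6, -339.5, 20.1]
ee_rot: [0.002, 0.679, 0.734, 0.0]
force: [0.1, 0.2, 6.5]
grip_width: 0.766
grip_force: 39.9
t 5.38 pos [ 543.6 -339.5   20.1] yaw 94.5 tilt [-0.003  0.003 -1.   ] q [-0.741  0.779  1.333  0.     1.025 -0.819] F [0.1 0.2 6.5] w 0.77 g 39.9
shift [ 2.7 -2.4  5.1] az 0.1
```

```bash
python3 -m jog '[{"tx":0,"ty":0,"tz":-20,"ax":0,"ay":0,"az":0,"jaw":0.2},{"tx":0,"ty":0,"tz":-50,"ax":0,"ay":0,"az":0,"jaw":0.2},{"tx":0,"ty":0,"tz":-55,"ax":0,"ay":0,"az":0,"jaw":0.2},{"tx":0,"ty":0,"tz":-55,"ax":0,"ay":0,"az":0,"jaw":0.2},{"tx":0,"ty":0,"tz":-50,"ax":0,"ay":0,"az":0,"jaw":0.2}]' 35 | tail -2
python3 -m jog '[{"tx":30,"ty":-45,"tz":0,"ax":0,"ay":0,"az":0,"jaw":0.2},{"tx":32,"ty":-46,"tz":0,"ax":0,"ay":0,"az":0,"jaw":0.2},{"tx":32,"ty":-46,"tz":0,"ax":0,"ay":0,"az":0,"jaw":0.2},{"tx":0,"ty":0,"tz":0,"ax":0,"ay":0,"az":0,"jaw":0.2}]'|tail -2
python3 - <<'E'
from h import *
to(410,179,250,74.2)
c=capture("top"); w=world(c); p=sense()["eef_pos"]
print(rim(w,(p[0]-70,p[0]+80,p[1]-130,p[1]+130),p[2]+15,p[2]+42))
E
```

```text
grip_width: 0.767
grip_force: 39.6
grip_width: 0.762
grip_force: 39.8
t 6.5 pos [ 396.1 -253.4  248.9] yaw 94.5 tilt [-0.  0. -1.] q [-0.819  0.178  1.625 -0.     1.339 -0.897] F [ 0.9 -0.  -0.5] w 0.76 g 39.8
shift [430.   47.5  -1.3] az 20.3
(array([ 389.6, -202.1]), array([66.3, 65.5]), 4.6, 288)
```

```bash
python3 -m jog '[{"tx":35,"ty":3,"tz":-10,"ax":0,"ay":0,"az":0,"jaw":0.2},{"tx":52,"ty":6,"tz":0,"ax":0,"ay":0,"az":0,"jaw":0.2},{"tx":52,"ty":6,"tz":0,"ax":0,"ay":0,"az":0,"jaw":0.2},{"tx":52,"ty":6,"tz":0,"ax":0,"ay":0,"az":0,"jaw":0.2},{"tx":52,"ty":6,"tz":0,"ax":0,"ay":0,"az":0,"jaw":0.2}]' | tail -2
python3 -m jog '[{"tx":52,"ty":6,"tz":0,"ax":0,"ay":0,"az":0,"jaw":0.2},{"tx":52,"ty":6,"tz":0,"ax":0,"ay":0,"az":0,"jaw":0.2},{"tx":50,"ty":6,"tz":0,"ax":0,"ay":0,"az":0,"jaw":0.2},{"tx":33,"ty":3,"tz":0,"ax":0,"ay":0,"az":0,"jaw":0.2},{"tx":0,"ty":0,"tz":0,"ax":0,"ay":0,"az":-0.14,"jaw":0.2}]'| tail -2
python3 -m jog '[{"tx":0,"ty":0,"tz":0,"ax":0,"ay":0,"az":-0.177,"jaw":0.2},{"tx":0,"ty":0,"tz":0,"ax":0,"ay":0,"az":-0.177,"jaw":0.2},{"tx":0,"ty":0,"tz":0,"ax":0,"ay":0,"az":-0.177,"jaw":0.2},{"tx":0,"ty":0,"tz":0,"ax":0,"ay":0,"az":-0.177,"jaw":0.2},{"tx":0,"ty":0,"tz":0,"ax":0,"ay":0,"az":-0.177,"jaw":0.2}]'| tail -2
python3 -m jog '[{"tx":0,"ty":0,"tz":0,"ax":0,"ay":0,"az":-0.177,"jaw":0.2},{"tx":0,"ty":0,"tz":0,"ax":0,"ay":0,"az":-0.177,"jaw":0.2},{"tx":0,"ty":0,"tz":0,"ax":0,"ay":0,"az":-0.177,"jaw":0.2},{"tx":0,"ty":0,"tz":0,"ax":0,"ay":0,"az":-0.177,"jaw":0.2},{"tx":0,"ty":0,"tz":0,"ax":0,"ay":0,"az":-0.177,"jaw":0.2}]'| tail -2
python3 -m jog '[{"tx":0,"ty":0,"tz":0,"ax":0,"ay":0,"az":-0.177,"jaw":0.2},{"tx":0,"ty":0,"tz":0,"ax":0,"ay":0,"az":-0.177,"jaw":0.2},{"tx":0,"ty":0,"tz":0,"ax":0,"ay":0,"az":-0.177,"jaw":0.2},{"tx":0,"ty":0,"tz":0,"ax":0,"ay":0,"az":-0.177,"jaw":0.2},{"tx":0,"ty":0,"tz":0,"ax":0,"ay":0,"az":-0.17,"jaw":0.2}]'| tail -2
python3 - <<'E'
from h import *
to(410,179,250,254.3)
for n in("top","scene"):
    c=capture(n); np.savez(n+"2.npz",w=world(c),color=c["color"])
    for q in("empty_tray","tap_tray"):print(n,q,[(np.round(r["centre"]),round(r["conf"],2)) for r in place_of(q,n)[:3]])
    im=c["color"][190:310,240:380] if n=="top" else c["color"][130:290,220:410]
    save(n+"2",cv2.resize(im,None,fx=4,fy=4,interpolation=2))
E
```

```text
grip_width: 0.765
grip_force: 39.8
grip_width: 0.763
grip_force: 39.8
grip_width: 0.765
grip_force: 39.8
grip_width: 0.769
grip_force: 39.8
grip_width: 0.766
grip_force: 39.8
t 9.68 pos [413.9 177.3 258.3] yaw -105.5 tilt [-0.001 -0.002 -1.   ] q [ 0.143  0.125  1.662  0.     1.353 -2.728] F [ 0.1  0.3 -0.7] w 0.77 g 39.8
shift [-0.6  4.2  8.3] az 0.2
top empty_tray [(array([315., 236.]), 0.78)]
top tap_tray [(array([234., 318.]), 0.86), (array([142., 261.]), 0.8), (array([311., 247.]), 0.48)]
scene empty_tray [(array([309., 177.]), 0.68)]
scene tap_tray [(array([311., 259.]), 0.86), (array([179., 347.]), 0.75), (array([311., 326.]), 0.66)]
```

View pics/top2.png

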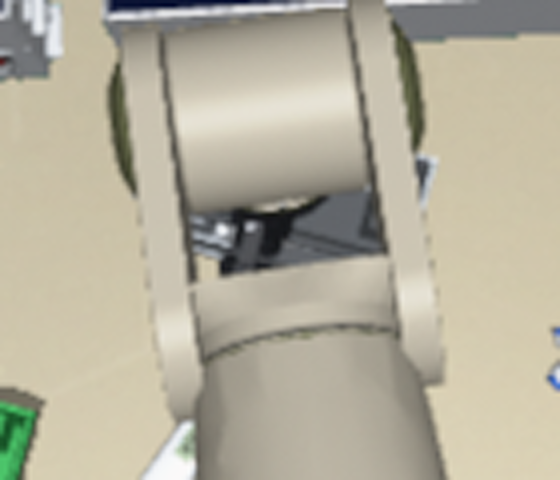

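View pics/scene2.png

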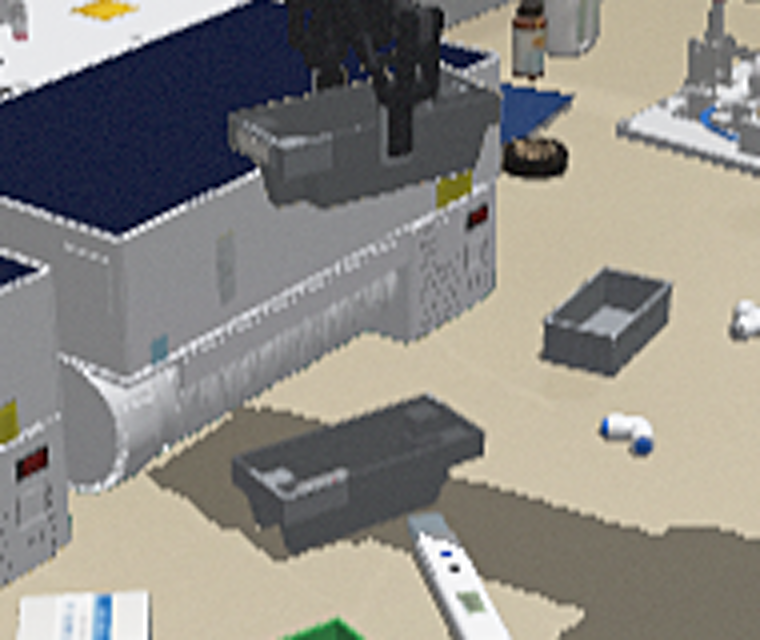

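The top view is mostly the arm. In the scene view the held tray is level above the tap tray, its card end (265,150) over the tap tray's one-lug end (275,475). Next I'll measure where the tray sits along the grip.

```bash
python3 - <<'E'
from h import *
np.set_printoptions(precision=1,suppress=True)
s=sense(); p=np.array(s["eef_pos"])
def ext(w,c,a,zlo,zhi,lab):
    a=np.radians(a);X=np.array([np.cos(a),np.sin(a)]);Y=np.array([-X[1],X[0]])
    d=w[...,:2]-c; u=d@X; v=d@Y; z=w[...,2]
    m=(abs(u)<110)&(abs(v)<42)&(z>zlo)&(z<zhi)
    print(lab,m.sum(),"u",np.percentile(u[m],[0,.5,1,2,50,98,99,99.5,100]),"v",np.percentile(v[m],[0,1,50,99,100]))
    for k in (u,): print(np.histogram(u[m],np.arange(-110,111,10))[0])
for n in("scene","top"):
    w=np.load(n+"2.npz")["w"]
    ext(w,p[:2],-105.5,p[2]-18,p[2]+34,n+" held")
    ext(w,np.array([409.6,179.]),74.2,30,62,n+" lower")
w=np.load("scene1.npz")["w"]; ext(w,np.array([409.6,179.]),74.2,30,62,"scene1 lower")
# rim top height and bottom height of held in scene
w=np.load("scene2.npz")["w"]; d=w[...,:2]-p[:2]; m=(np.hypot(d[...,0],d[...,1])<95)&(w[...,2]>p[2]-40)&(w[...,2]<p[2]+60)
a=np.radians(-105.5); u=d@np.array([np.cos(a),np.sin(a)])
for lo,hi in((-80,-55),(-55,-30),(30,55),(55,80)):
    k=m&(u>lo)&(u<hi); print(lo,k.sum(),"z-p",np.percentile(w[...,2][k]-p[2],[1,5,50,95,99]))
E
```

```text
scene held 1411 u [-82.4 -79.7 -79.2 -78.3 -11.6  80.1  81.   81.6  86.6] v [-41.3 -39.3 -23.8  34.4  38.5]
[  0   0   6 139  92  81 102  96 101 107  87  61  71  90  64  50  78  77
  79  30   0   0]
scene lower 928 u [-78.3 -77.2 -75.9 -74.4   6.3  83.7  84.2  84.8  86.6] v [-38.8 -37.   -1.   34.8  37.9]
[  0   0   0  68  65  78  43  46  47  40  48  46  46  46  47  45  54  54
  49 106   0   0]
top held 276 u [-75.2 -37.7 -33.9 -29.1  44.7  83.1  84.1  84.3  84.8] v [-35.3 -35.2 -16.1  29.   30.3]
[ 0  0  0  1  0  0  0  4 12  4  0  0  9 35 43 64 55 15 17 17  0  0]
top lower 29 u [-3.3  1.8  6.8 17.  43.1 61.9 62.1 62.2 62.3] v [ 9.7  9.8 29.  33.4 33.6]
[ 0  0  0  0  0  0  0  0  0  0  1  0  0  0  9 11  6  2  0  0  0  0]
scene1 lower 832 u [-78.5 -76.3 -75.6 -74.2  16.9  83.9  84.5  84.8  86.1] v [-38.9 -36.    5.7  35.4  39.9]
[ 0  0  0 71 62 58 24 23 23 43 38 43 44 51 46 43 53 64 50 96  0  0]
-80 279 z-p [-19.9 -14.7  20.9  30.4  32.2]
-55 254 z-p [-21.1 -18.4  11.9  30.1  31.2]
30 156 z-p [-21.2 -18.3   6.   30.4  31.1]
55 209 z-p [-20.4 -16.   19.   31.   31.7]
```

```bash
python3 -c "from h import *;to(412.3,183.1,67,254.3)"
python3 -m jog '[{"tx":-5,"ty":-3,"tz":40,"ax":0,"ay":0,"az":0,"jaw":0.2},{"tx":0,"ty":0,"tz":50,"ax":0,"ay":0,"az":0,"jaw":0.2},{"tx":0,"ty":0,"tz":50,"ax":0,"ay":0,"az":0,"jaw":0.2},{"tx":0,"ty":0,"tz":22,"ax":0,"ay":0,"az":0,"jaw":0.2},{"tx":0,"ty":0,"tz":0,"ax":0,"ay":0,"az":0,"jaw":0.2}]' | tail -2
python3 - <<'E'
from h import *
to(412.3,183.1,67,254.3)
c=capture("scene"); save("scene3",cv2.resize(c["color"][200:280,260:360],(700,560),interpolation=2))
E
```

```text
t 9.97 pos [413.2 177.1 257.6] yaw -105.9 tilt [-0. -0. -1.] q [ 0.143  0.124  1.664  0.     1.353 -2.72 ] F [-0.2  0.1 -1.1] w 0.77 g 39.8
shift [ -5.5   2.5 190.6] az -0.2
grip_width: 0.766
grip_force: 39.8
t 10.6 pos [416.6 180.9  94.4] yaw -105.9 tilt [ 0.001  0.003 -1.   ] q [ 0.151  0.331  1.874 -0.     0.94  -2.714] F [ 0.7 -0.6 -0.5] w 0.77 g 39.8
shift [-1.   4.6 27.4] az -0.2
```

View pics/scene3.png

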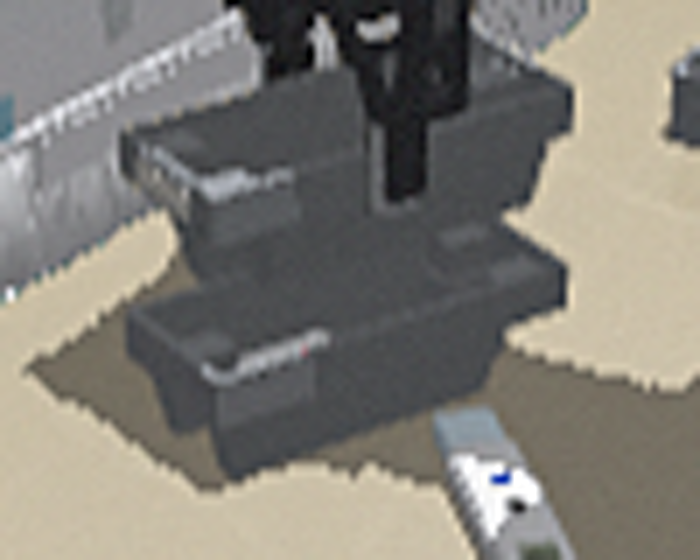

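The held tray is about 20 mm above the tap tray and aligned along its length. The card end is at (165,170), opposite the lower tray's card. I got the sideways sign wrong in the last move. I'll correct it and compare the near walls.

```bash

python3 -m jog '[{"tx":-1,"ty":4.5,"tz":8,"ax":0,"ay":0,"az":0,"jaw":0.2},{"tx":0,"ty":0,"tz":0,"ax":0,"ay":0,"az":0,"jaw":0.2}]' | tail -2
python3 - <<'E'
from h import *
np.set_printoptions(precision=1,suppress=True)
to(412.3,183.1,67,254.3)
c=capture("scene"); w=world(c); p=sense()["eef_pos"]
a=np.radians(74.2);X=np.array([np.cos(a),np.sin(a)]);Y=np.array([-X[1],X[0]])
d=w[...,:2]-np.array([412.3,183.1]);u=d@X;v=d@Y
for lab,zl,zh in(("lower",36,48),("held",p[2]+16,p[2]+28)):
    z=w[...,2]; b=(z>zl)&(z<zh)&(abs(u)<95)
    k=b&(abs(v)<45); print(lab,"u",np.percentile(u[k],[1,99]))
    for lo,hi in((-70,-30),(30,70)):
        k=b&(u>lo)&(u<hi)&(v>22)&(v<48); print("  near wall v",lo,k.sum(),np.median(v[k]))
E
```

```text
grip_width: 0.772
grip_force: 39.9
t 10.9 pos [412.8 183.4  87.5] yaw -105.8 tilt [-0. -0. -1.] q [ 0.2  0.3  1.9  0.   0.9 -2.7] F [-0.4 -1.1 -1.4] w 0.77 g 39.9
shift [ 0.4  0.4 20.5] az -0.1
lower u [-79.2  79.9]
  near wall v -70 42 30.90533446299903
  near wall v 30 52 31.59244286172743
held u [-81.4  80.2]
  near wall v -70 54 33.33750638491428
  near wall v 30 53 32.270745371061814
```

Aligned within 2 mm. Lowering.

```bash

python3 -m jog '[{"tx":0,"ty":-1,"tz":8,"ax":0,"ay":0,"az":0,"jaw":0.2},{"tx":0,"ty":0,"tz":6,"ax":0,"ay":0,"az":0,"jaw":0.2},{"tx":0,"ty":0,"tz":3,"ax":0,"ay":0,"az":0,"jaw":0.2},{"tx":0,"ty":0,"tz":0,"ax":0,"ay":0,"az":0,"jaw":0.2}]'
python3 -m jog '[{"tx":0,"ty":0,"tz":2,"ax":0,"ay":0,"az":0,"jaw":0.2},{"tx":0,"ty":0,"tz":1,"ax":0,"ay":0,"az":0,"jaw":0.2}]'
```

```text
time_s: 11.45
eef_pos: [413.9, 182.9, 70.1]
ee_rot: [-0.0, -0.603, 0.798, 0.0]
force: [-0.1, 0.3, -1.1]
grip_width: 0.765
grip_force: 39.9
time_s: 11.7
eef_pos: [414.0, 182.9, 67.3]
ee_rot: [0.0, -0.603, 0.798, -0.0]
force: [-0.2, -1.0, -0.9]
grip_width: 0.764
grip_force: 39.8
```

```bash

python3 -m jog '[{"tx":0,"ty":0,"tz":1,"ax":0,"ay":0,"az":0,"jaw":0.2},{"tx":0,"ty":0,"tz":0.5,"ax":0,"ay":0,"az":0,"jaw":0.2},{"tx":0,"ty":0,"tz":0,"ax":0,"ay":0,"az":0,"jaw":0.2}]'
```

```text
time_s: 12.08
eef_pos: [414.1, 182.9, 67.0]
ee_rot: [0.0, -0.603, 0.798, -0.0]
force: [-5.9, -2.3, 17.0]
grip_width: 0.767
grip_force: 42.1
```

Contact is at TCP z = 67, which is the stacked height. Releasing.

```bash

python3 -m jog '[{"tx":0,"ty":0,"tz":-0.8,"ax":0,"ay":0,"az":0,"jaw":0.2},{"tx":0,"ty":0,"tz":0,"ax":0,"ay":0,"az":0,"jaw":-0.7},{"tx":0,"ty":0,"tz":0,"ax":0,"ay":0,"az":0,"jaw":-1},{"tx":0,"ty":0,"tz":0,"ax":0,"ay":0,"az":0,"jaw":-1},{"tx":0,"ty":0,"tz":0,"ax":0,"ay":0,"az":0,"jaw":-1}]'
python3 -m jog '[{"tx":0,"ty":0,"tz":-15,"ax":0,"ay":0,"az":0,"jaw":-1},{"tx":0,"ty":0,"tz":-30,"ax":0,"ay":0,"az":0,"jaw":-1},{"tx":0,"ty":0,"tz":-50,"ax":0,"ay":0,"az":0,"jaw":-1},{"tx":0,"ty":0,"tz":-50,"ax":0,"ay":0,"az":0,"jaw":-1},{"tx":0,"ty":0,"tz":-50,"ax":0,"ay":0,"az":0,"jaw":-1}]'
python3 - <<'E'
from h import *
to(300,-200,300)
c=capture("scene"); w=world(c); save("scene4",cv2.resize(c["color"][200:280,260:360],(700,560),interpolation=2))
a=np.radians(74.2);X=np.array([np.cos(a),np.sin(a)]);Y=np.array([-X[1],X[0]])
d=w[...,:2]-np.array([412.3,183.1]);u=d@X;v=d@Y;z=w[...,2]
for lo,hi in((-85,-40),(-40,0),(0,40),(40,85)):
    k=(u>lo)&(u<hi)&(abs(v)<42)&(z>20)&(z<130); print(lo,np.percentile(z[k],[95,98,99]).round(1))
k=(abs(u)<110)&(abs(v)<50)&(z>30)&(z<50);print("lower u",np.percentile(u[k],[1,99]).round(1))
E
```

```text
time_s: 12.7
eef_pos: [414.0, 182.9, 66.5]
ee_rot: [-0.0, -0.603, 0.798, 0.0]
force: [1.1, -0.4, 0.8]
grip_width: 1.001
grip_force: 0.0
time_s: 13.32
eef_pos: [413.7, 182.9, 263.3]
ee_rot: [0.0, -0.603, 0.798, -0.0]
force: [0.9, -0.1, -0.1]
grip_width: 1.003
grip_force: 0.0
t 13.32 pos [413.7 182.9 263.3] yaw -105.8 tilt [-0. -0. -1.] q [ 0.156  0.127  1.646  0.     1.368 -2.71 ] F [ 0.9 -0.1 -0.1] w 1.0 g 0.0
shift [399.4   5.2 -36.7] az None
-85 [96.6 97.7 97.9]
-40 [95.9 96.8 98.1]
0 [95.4 97.2 97.9]
40 [96.3 97.4 97.7]
lower u [-80.   80.6]
```

View pics/scene4.png

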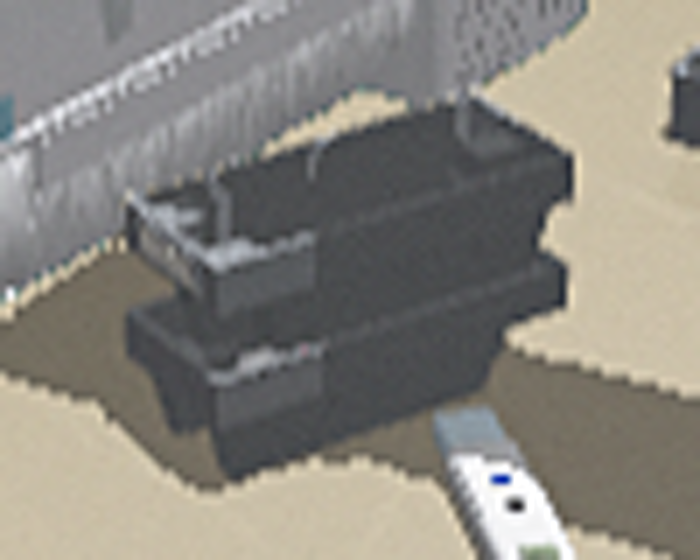

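The upper tray stands level, with its rim at about 98 mm along the whole length (99 expected). The cards are at opposite ends, two lugs show at its left end (180,215 and 240,245), and the lower tray hasn't moved. Handing in.

```bash
python3 -c "from rig import finish_job;print(finish_job())"
```

```text
the job is handed in; nothing more can be done
None
```

The empty tray now stands level on the tap tray's lugs, turned end for end. The gripper has let go and is clear, the lower tray is where it was, the short tray was left alone, and I handed the job in at about 13 s.

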